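# Hang an earring frame on a drop-flap display peg

## Robot

A 6-joint arm with a two-finger parallel gripper is mounted at the origin on the work surface. World frame = base frame: x ahead of the robot, y to its left, z up, the work surface at z = 0. Lengths are in mm, angles in rad, forces in N, time in s.
With the tool pointing down it reaches from about 275 to 750 mm from the base axis. Payload 10.2 kg.
Tool frame: the origin (TCP) lies between the finger pads; the fingertips stand 8 mm ahead of it and the grasp point (between the pads) lies 11 mm behind it; z points along the fingers, x is the direction in which the jaws open and shut, and the axes are right-handed (so a half turn about z gives the same grasp; the last joint's range is limited). The gripper opens to 85 mm and grips with 20 to 120 N. Pads are 22 mm wide; open, the fingers measure 114 mm over their backs; the gripper's body (76 mm by 85 mm) begins 54 mm behind the grasp point. The pads swing forward as they close: fully open they stand 13 mm farther back than shut.
Start: joints at [0.941, 0.313, 1.498, -0, 1.331, -0.223], TCP at [207.741, 482.156, 205.094] pointing down, gripper open.
Joint ranges: [-2.94, 2.94], [-0.97, 2.17], [0.19, 2.56], [-1.23, 4.37], [0.02, 3.11], [-2.88, 2.88]. Speed limits (rad/s): [2.39, 2.39, 3.01, 3.14, 3.14, 3.14].

## Interface

Orientations are given as a unit quaternion [w, x, y, z].
In Python, from rig import sense, eyes, ctrl gives the robot as it stands.
- The arm moves only by the tool move_arm, never from a script. Its argument "rows" is a list that holds one entry, the list of rows, each a list of 5 numbers: the shift along the tool's x, y, z in mm, then the turn about the tool's z in units of 6 degrees (1.0 is 6 degrees), then the gripper command: -1 is shut, 1 is fully open, values between are in proportion. In form: [[[dx, dy, dz, roll, jaw], ...]]. A call has 1 to 12 rows; each row is the pose to reach, as a shift and turn from the pose measured when the call began, along the tool's axes at that moment; what a row does not reach only later rows make up. A row lasts 1/8 s, in which the tool goes at most 62.5 mm and 10.7 degrees, less where a joint would pass 70% of its speed; a pose out of reach is approached as far as the arm can. A call with a gripper value outside its range is refused whole. The fingers move at their own pace and stop on an object; "squeeze" is the grip in N (left out, the last holds). Time passes only in rows, so rows that repeat a pose let the fingers close. It gives the time, the measured TCP pose, the force and the opening at its end, in the units of the state.
- sense(): the state, without advancing time (a new reading comes with each control period).
- eyes.capture(name): name is "scene" or "side" or "wrist"; returns a dict with "color" (400x640x3 uint8, blue, green, red), "vertical_fov" (degrees; the focal length in pixels is half the picture's height over the tangent of half this angle, whatever the lens; pixels are square), "cx", "cy" (the principal point, pixels), "xyz" and "attitude" of the camera in the world. Camera axes: x right, y down, z forward; pixel columns grow to the right and rows downward; lengths in mm; the calibration is good to about 2 mm. A picture is of the moment at which its call begins. There is no depth.
- ctrl.finish_job(): hands the job in, once; it reports no verdict.
The state is a dict: "time_s": time; "joints": joint angles; "dq": joint speeds; "tau": joint torques, N m; "eef_pos": TCP position; "ee_rot": TCP orientation; "force": force on the tool from outside, world axes, zero at the start; "wrist_torque": the same for the moment, N m; "grip_width": opening from 0.0 (shut) to 1.0 (fully open).
Only numpy, scipy, OpenCV 4.12 (cv2) and the standard library are available. Lean on these libraries where they do the work, as an engineer would, in place of code of your own. Each camera call takes 0.05 s, during which the arm holds its last target. There are 200 camera calls.

## Task

Take the brass earring frame out of the white rack and hang it by its eye on the stand's peg: push the eye gently in against the spring pusher until the red drop flap, lifted by the eye, falls shut behind it, then let the frame come back softly onto the flap and let go, leaving it hanging straight and still. Do not force anything against the stand, and leave the black frame, the ring board and the gift box where they are.

Things in the scene. Friction and masses are not known exactly. Their poses are not given: they have to be found in the camera images.
- brass_frame: Brass-coloured flat rigid earring frame to hang, with steel-coloured hoops, about 0.16 kg (varies), 90 mm wide (its y), 156 mm tall (its z), 5 mm thick; x is the plate's normal, front and back alike. Origin: the point in its eye, halfway through the plate, where the peg's axis lies when it hangs. The 8 mm thick foot bar's underside is 100 mm below the origin
- brass_eye (a point): Same point as the frame's origin: the eye, a house-shaped hole right through the plate. Its roof slopes 35 degrees either side of an apex 5 mm above this point, its sides are 11 mm either side, its straight lower rim is 14 mm below. The plate round it is 50 mm wide; the bar under the hole is 10 mm tall
- brass_tab (a point): Centre of the brass frame's grip tab, 33 mm above its eye point: a plain flat tab above the eye, 32 mm wide, 5 mm thick, reaching from 23 mm below to 23 mm above this point. Grip it from above, across its thickness
- black_frame: A black frame of the same shape and size as the brass one, with brass-coloured hoops, same origin and axes, standing in the other slot of the rack. Bystander: leave alone
- rack: White-painted wooden rack, fixed, 150 mm (its x) by 110 mm (its y), 34 mm tall. Two slots 10 mm wide and 24 mm deep run along its y at x = -45 and +45 mm; each holds a frame standing upright, its plate facing along the rack's x. Which frame is in which slot varies. Origin: centre of the underside
- stand: Display stand, fixed to the table: light wooden foot 120 x 120 x 16 mm, wooden post 50 mm wide, dark steel clamp at its head, nothing higher than 182 mm. Origin: centre of the foot's underside. A level round aluminium peg, 8 mm thick, sticks out of the clamp along the stand's -x. More than about 14 N against stand, peg, pusher or flap is too much
- peg_ref (a point): Point fixed to the stand, on the peg's axis: 95 mm along the stand's -x from its origin and 170 mm up. The peg's reach is clamped differently each time and not measured: the red flap's hinge lies within 25 mm of this point along x, and flap and pusher go with it. The peg's tip is 2 mm beyond the hinge. The eye goes on over the tip, along the stand's +x, plate square to the peg
- clamp (a point): Centre of the steel clamp on the peg's axis, 170 mm above the stand's origin. Between it and the flap rides the pusher, a black fork with pads 10 mm wide at y -17 and +17 mm, from 13 mm below to 1 mm above the axis. Its face rests 6 mm inward (+x) of the flap's hinge. A spring pushes it to -x: 1 N at first touch, 0.25 N more per mm, solid stop after 19.5 mm (6 N)
- flap (a joint): Angle of the red drop flap in the peg's tip: 0 = hanging down (shut); grows as its end swings inward (stand's +x) and up, to 1.35 rad at most; cannot swing outward. 6 mm wide, 4 mm thick, 20 mm long, 20 g. The eye's lower rim lifts it to 0.8-1.1 rad; it falls to 0 behind the plate when the plate's outer face is 15 to 20 mm inside the hinge (later if held high), before the solid stop
- ring_board: Wooden board 60 x 170 x 14 mm with four white ring cones 52 mm tall. Origin: centre of the underside. Bystander: leave alone
- gift_box: Small grey and blue gift box 63 x 63 x 34 mm. Origin: centre of the underside. Bystander: leave alone
Not all that is in view belongs to the job. Several things have the shape of the brass_frame; the one meant has the colours described above. Several things look just like the stand: the one meant starts farthest to the robot's right.

How it is judged (in metres and radians):
On the way, in this order (a step that is already met when the one before it is completed fails the run):
1. the brass frame is lifted out of the rack (z of brass_frame in the frame of rack above 0.14 m), for 0.1 s.
2. the eye is on the peg and the flap is lifted (value of joint flap above 0.6 rad and x of brass_frame in the frame of stand between -0.125 and -0.04 m and y of brass_frame in the frame of stand between -0.009 and 0.009 m and z of brass_frame in the frame of stand between 0.164 and 0.181 m), for 0.05 s.
At the end, for the whole second after the job is handed in: The brass frame hangs by its eye on the peg: its origin within 5 mm of the peg's height, within 6 mm sideways and at x -125 to -40 mm of the stand, tilted less than 0.2 rad, slower than 0.03 m/s; the flap is shut behind it (below 0.2 rad) (value of joint flap below 0.2 rad and x of brass_frame in the frame of stand between -0.125 and -0.04 m and y of brass_frame in the frame of stand between -0.006 and 0.006 m and z of brass_frame in the frame of stand between 0.165 and 0.175 m and angle between brass_frame's own z axis and vertical below 0.2 rad and linear speed of brass_frame below 0.03 m/s); the robot touches nothing.
It fails at once if the brass frame is forced against the stand, peg, pusher or flap (over 14 N) (contact force between brass_frame and stand above 14 N).
It fails at once if the robot pushes hard on the stand (over 14 N) (contact force between the arm and stand above 14 N).
It fails at once if the black frame is moved more than 20 mm (distance of black_frame from where it was at the start of the episode above 0.02 m).
It fails at once if the ring board is moved more than 15 mm (distance of ring_board from where it was at the start of the episode above 0.015 m).
It fails at once if the gift box is moved more than 15 mm (distance of gift_box from where it was at the start of the episode above 0.015 m).
It also fails if it takes over 61 s, if anything falls off the work surface, if the arm or the gripper's body presses on something with over 40 N, if the wrist force passes 120 N, or if a joint passes its speed limit or range.

## Working session

There is one attempt and no reset: what is moved stays moved. The work goes in short steps, Python scripts to look and compute and a tool call to move; the robot and the scene stay as the last step left them, time stands still between calls to the robot, and variables do not carry over. Pictures are saved under pics/ and viewed, about 8 in all and at most 12, crops included, and the job is handed in when it is done.

Besides the shell and the picture viewer there is one more tool, called after "Emit:" as name(argument=value, ...), one argument or row to a line, values as JSON. move_arm: Moves the arm, as the interface text tells. Its arguments: {"type":"object","properties":{"rows":{"type":"array","items":{"type":"array","items":{"type":"array","items":{"type":"number"}}}},"squeeze":{"type":"number"}},"required":["rows"]}

```bash
mkdir -p pics; ls; python3 - <<'E'
from rig import sense, eyes, ctrl
import cv2,json,pickle
s=sense();print({k:(v if not hasattr(v,'tolist') else v.tolist()) for k,v in s.items()})
for n in ("scene","side","wrist"):
    c=eyes.capture(n);cv2.imwrite(f"pics/a_{n}.png",c["color"]);pickle.dump(c,open(f"pics/a_{n}.pkl","wb"))
    print(n,{k:v for k,v in c.items() if k!="color"})
E
```

```text
pics
{'time_s': 0.0, 'joints': [0.9405525468189875, 0.3134486035670916, 1.4984398684626044, -1.3623036124178738e-05, 1.3309960726873287, -0.22336609055181483], 'dq': [-0.0014050625786108351, -0.00035836577407762614, 0.0015592332660666142, 0.00014330385006919405, -0.0011976166862797866, 0.0007567602485198571], 'tau': [0.0002978832071676152, -41.225606203079224, -25.975010991096497, -0.00015838292256376008, 0.004071065923199058, 8.89525381353451e-06], 'eef_pos': [207.58803284215168, 481.89918744761445, 204.53476372148577], 'ee_rot': [0.00023289404668514898, 0.8353862256137575, 0.5496630211005844, -0.000602536091696742], 'force': [-0.04699613227488261, -0.6443391655192976, 0.3500480263279192], 'wrist_torque': [0.04400315136521822, -0.034228474871925325, 0.03642389750085371], 'grip_width': 0.9974908149224837}
scene {'vertical_fov': 47.743417887999954, 'cx': 313.4704564089631, 'cy': 199.61055569806337, 'xyz': array([972.62305495, 596.14940573, 781.12094359]), 'attitude': array([-0.11877481,  0.26089863,  0.87418534, -0.39194953])}
side {'vertical_fov': 45.54856262016123, 'cx': 316.9790079204559, 'cy': 200.6215311965242, 'xyz': array([  86.25673309, -676.74653805,  822.91794777]), 'attitude': array([-0.40083842,  0.8613337 , -0.28184236,  0.13415555])}
wrist {'vertical_fov': 67.2782895103067, 'cx': 316.99842919390505, 'cy': 202.47877968462834, 'xyz': array([147.71213841, 508.07545744, 373.4859079 ]), 'attitude': array([0.11024002, 0.82834098, 0.54457091, 0.07169991])}
```

View pics/a_scene.png

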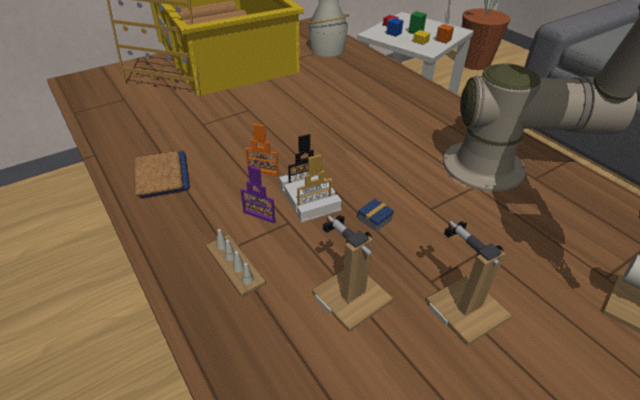

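View pics/a_side.png

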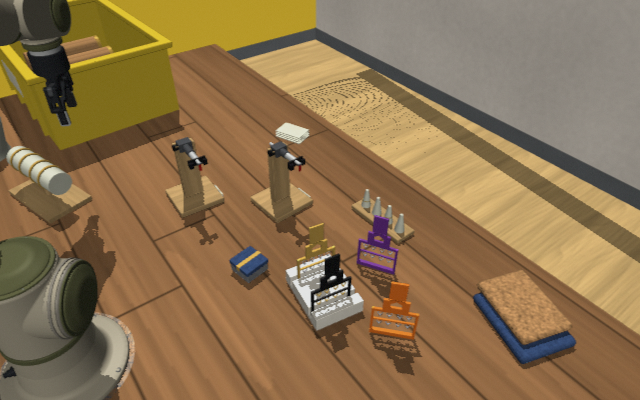

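```bash
cat > h.py <<'E'
import numpy as np,cv2,pickle
from scipy.spatial.transform import Rotation as R
def cam(c):
    f=200/np.tan(np.radians(c["vertical_fov"])/2)
    return f,R.from_quat(np.array(c["attitude"])[[1,2,3,0]]).as_matrix(),np.array(c["xyz"])
def ray(c,u,v):
    f,M,o=cam(c); return o,M@np.array([(u-c["cx"])/f,(v-c["cy"])/f,1])
def atz(c,u,v,z):
    o,d=ray(c,u,v); return o+d*(z-o[2])/d[2]
def tri(*obs):
    A=0;b=0
    for c,u,v in obs:
        o,d=ray(c,u,v);d=d/np.linalg.norm(d);P=np.eye(3)-np.outer(d,d);A=A+P;b=b+P@o
    p=np.linalg.solve(A,b); return p,[np.round(np.array([u,v])-proj(c,p),1) for c,u,v in obs]
def proj(c,p):
    f,M,o=cam(c);q=M.T@(np.array(p)-o);return np.array([c["cx"]+f*q[0]/q[2],c["cy"]+f*q[1]/q[2]])
def load(n): return pickle.load(open(f"pics/{n}.pkl","rb"))
def crop(c,x,y,w,h,s): return cv2.resize(c["color"][y:y+h,x:x+w],None,fx=s,fy=s,interpolation=cv2.INTER_CUBIC)
E
python3 - <<'E'
from h import *
a,b=load("a_scene"),load("a_side")
for n,p in dict(sA=(352,294),sB=(468,303),rack=(310,200),box=(375,217),board=(237,265)).items(): print(n,atz(a,*p,16).round())
for n,p in dict(sL=(195,193),sR=(282,200),rack=(325,295),box=(249,268),board=(382,222)).items(): print(n,atz(b,*p,16).round())
cv2.imwrite("pics/c1.png",np.hstack([crop(a,240,115,110,110,3.6),crop(b,275,215,110,110,3.6)]))
E
```

```text
sA [592. 167.  16.]
sB [409. 314.  16.]
rack [ 506. -125.   16.]
box [407.  14.  16.]
board [757. -33.  16.]
sL [414. 313.  16.]
sR [587. 152.  16.]
rack [ 488. -167.   16.]
box [396.  -5.  16.]
board [742. -68.  16.]
```

View crop.

View pics/c1.png

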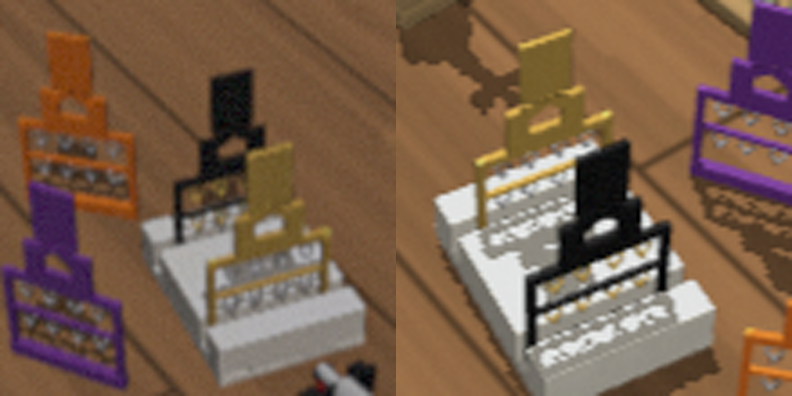

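```bash
python3 - <<'E'
from h import *
a,b=load("a_scene"),load("a_side")
cv2.imwrite("pics/c2.png",np.hstack([crop(a,305,205,96,130,4.1),crop(b,240,125,96,130,4.1)]))
E
```

```text
(no output)
```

View pics/c2.png

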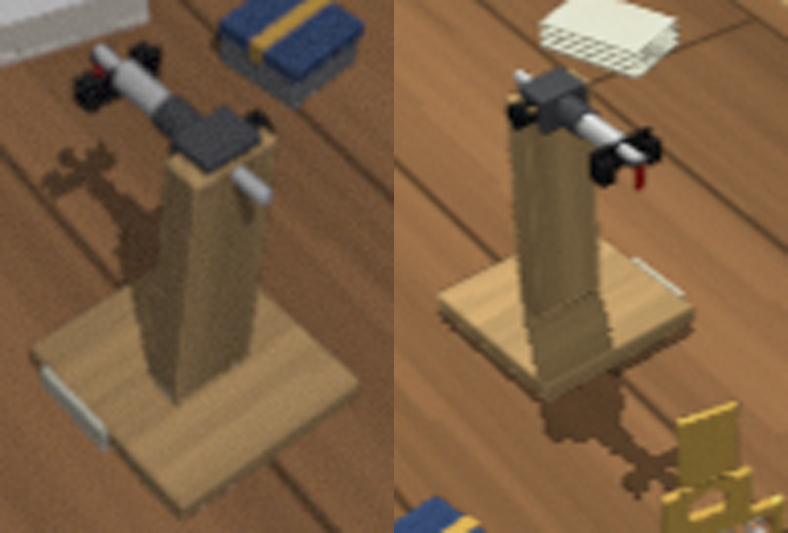

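```bash
python3 - <<'E'
from h import *
a,b=load("a_scene"),load("a_side")
S=lambda x,y:(240+x/3.6,115+y/3.6)
T=lambda x,y:(275+(x-396)/3.6,215+y/3.6)
sc=dict(tL=S(247,151),tR=S(291,143),bL=S(209,263),bR=S(328,229),ap=S(266,219))
sd=dict(tL=T(519,42),tR=T(574,29),bL=T(476,160),bR=T(612,112),ap=T(546,106))
for p,q in (("tL","tR"),("tR","tL"),("bL","bR"),("bR","bL"),("ap","ap"),("tL","tL"),("tR","tR")):
    r=tri((a,*sc[p]),(b,*sd[q]));print(p,q,r[0].round(1),r[1])
S=lambda x,y:(305+x/4.1,205+y/4.1)
T=lambda x,y:(240+(x-394)/4.1,125+y/4.1)
for n,p in dict(L=(32,352),R=(357,380),F=(182,510)).items(): print("sc",n,atz(a,*S(*p),16).round(1))
for n,p in dict(L=(438,300),R=(693,308),F=(545,388),B=(607,240)).items(): print("sd",n,atz(b,*T(*p),16).round(1))
print("tip z170",atz(a,*S(101,50),170).round(1),atz(b,*T(643,157),170).round(1))
print("rear",atz(a,*S(264,192),170).round(1),atz(b,*T(519,76),170).round(1))
E
```

```text
tL tR [ 521.5 -112.3  165.5] [array([1.3, 0.1]), array([ 1.4, -0.1])]
tR tL [ 491.7 -103.3  165.2] [array([0.5, 0. ]), array([ 0.6, -0. ])]
bL bR [ 550.2 -114.6   83.7] [array([1.1, 0.1]), array([ 1.3, -0.1])]
bR bL [462.8 -99.5  84.1] [array([ 0.6, -0. ]), array([0.7, 0. ])]
ap ap [ 508.2 -107.   107.7] [array([0.5, 0. ]), array([ 0.6, -0. ])]
tL tL [ 505.9 -107.5  161.5] [array([-5.5, -0.2]), array([-6.3,  0.3])]
tR tR [ 507.3 -108.   169.7] [array([7.3, 0.4]), array([ 8.3, -0.2])]
sc L [655.8 116.   16. ]
sc R [529.2 219.2  16. ]
sc F [646.7 230.7  16. ]
sd L [524.2 206.6  16. ]
sd R [652.7 103.2  16. ]
sd F [534.4  94.8  16. ]
sd B [647.8 194.7  16. ]
tip z170 [595.5  83.3 170. ] [600.7  80.4 170. ]
rear [586.9 196.3 170. ] [588.1 193.7 170. ]
```

Emit:
move_arm(
  rows=[
    [[0, 0, -50, 0, 1], [-257, 571, -95, -3.9, 1], [-257, 571, -95, -3.9, 1], [-257, 571, -95, -3.9, 1], [-257, 571, -95, -3.9, 1], [-257, 571, -95, -3.9, 1], [-257, 571, -95, -3.9, 1], [-257, 571, -95, -3.9, 1], [-257, 571, -95, -3.9, 1], [-257, 571, -95, -3.9, 1], [-257, 571, -95, -3.9, 1], [-257, 571, -95, -3.9, 1]],
  ],
)

```text
time_s: 1.65
eef_pos: [631.8, 17.0, 298.4]
ee_rot: [-0.001, 0.708, 0.707, -0.001]
force: [-0.7, 1.3, -0.3]
grip_width: 1.002
```

```bash
cat > snap.py <<'E'
import sys,cv2,pickle
from rig import sense,eyes
def snap(cn,n):
    c=eyes.capture(cn);pickle.dump(c,open(f"pics/{n}.pkl","wb"));cv2.imwrite(f"pics/{n}.png",c["color"]);return c
if __name__=="__main__":
    c=snap(*sys.argv[1:3]);print(c["xyz"])
    s=sense();print(s["eef_pos"],s["ee_rot"],s["time_s"],s["force"])
E
python3 snap.py wrist b; python3 -c "
import cv2;cv2.imwrite('pics/b2.png',cv2.resize(cv2.imread('pics/b.png'),None,fx=1.25,fy=1.25,interpolation=cv2.INTER_CUBIC))"
```

```text
[566.8128127   17.21852051 467.37812615]
[632.10301351  16.63152271 298.27439689] [-3.85932812e-04  7.07770870e-01  7.06441035e-01 -1.14470682e-03] 1.7 [ 1.4086537  -0.88042553  0.36872664]
```

View pics/b2.png

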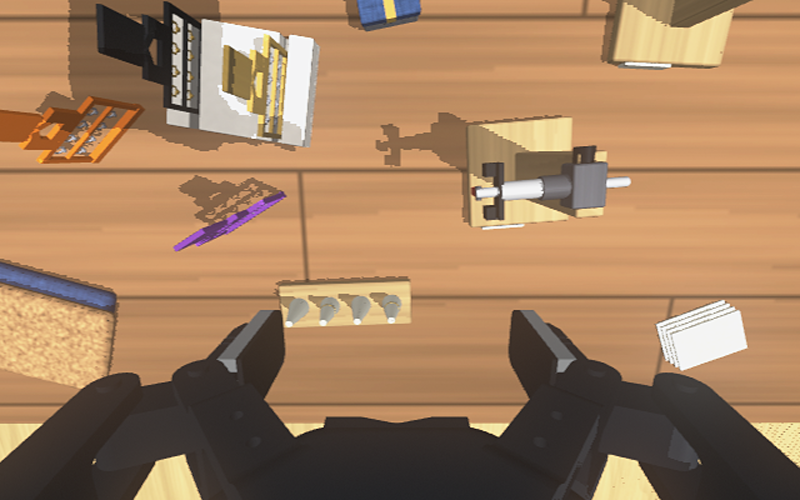

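```bash
python3 - <<'E'
from h import *
c=load("b")
A=crop(c,365,90,145,96,5.4);B=crop(c,165,10,95,110,5.4)
A=cv2.resize(A,(783,518))
cv2.imwrite("pics/b3.png",A)
cv2.imwrite("pics/b4.png",B)
E
```

```text
(no output)
```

View pics/b3.png

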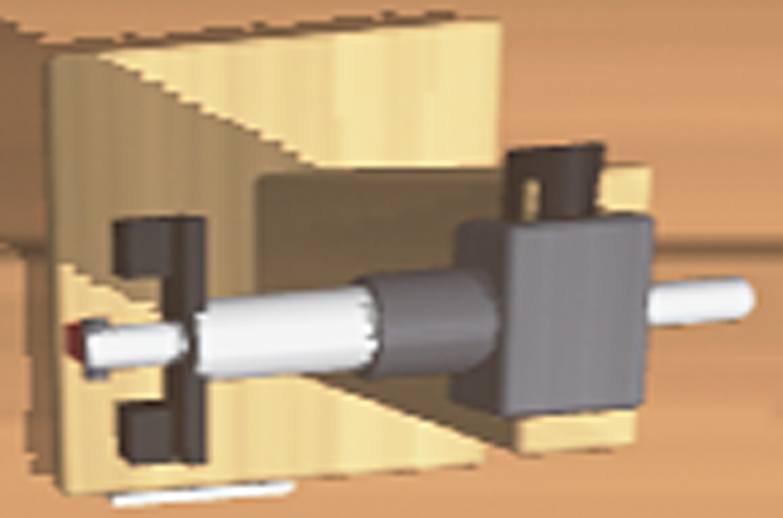

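View pics/b4.png

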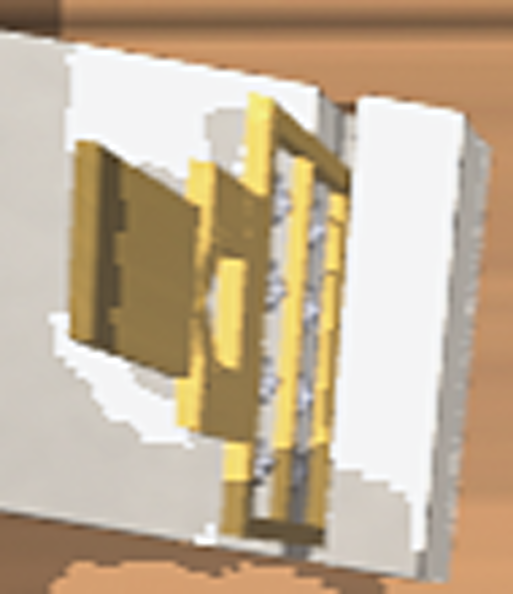

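```bash
python3 - <<'E'
from h import *
c=load("b");a,b=load("a_scene"),load("a_side")
A=lambda x,y:(365+x/5.4,90+y/5.4-0)
B=lambda x,y:(165+x/5.4,10+y/5.4)
P=lambda n,p:print(n,p.round(1))
for n,q in dict(hinge=(97,348),tip=(86,348),mid=(150,346),rear=(752,300),rear2=(700,303)).items(): P(n,atz(c,*A(*q),170))
f=[atz(c,*A(*q),16) for q in ((50,58),(500,20),(68,492))]
for q in f:P("foot",q)
h,r=atz(c,*A(97,348),170),atz(c,*A(700,303),170);d=(r-h)[:2];print("yaw pegx",np.degrees(np.arctan2(d[1],d[0])))
e=f[1]-f[0];print("foot",np.degrees(np.arctan2(e[1],e[0])),np.linalg.norm(e))
e=f[0]-f[2];print("foot y",np.degrees(np.arctan2(e[1],e[0])),np.linalg.norm(e))
p,q=atz(c,*B(88,142),166),atz(c,*B(83,339),166);P("tab",p);P("",q);P("mid",(p+q)/2)
e=q-p;print(np.degrees(np.arctan2(e[1],e[0])),np.linalg.norm(e))
# side bar tops of frame & rack edges
for q in ((260,95),(232,535)): P("bar",atz(c,*B(*q),84))
for q in ((465,112),(415,550),(318,88),(355,97)): P("rack",atz(c,*B(*q),34))
S=lambda x,y:(305+x/4.1,205+y/4.1)
T=lambda x,y:(240+(x-394)/4.1,125+y/4.1)
w=(c,*A(86,348));print(tri(w,(a,*S(101,50)),(b,*T(643,157))))
w=(c,*A(752,300));print(tri(w,(a,*S(264,192)),(b,*T(519,76))))
E
```

```text
hinge [597.8  81.5 170. ]
tip [597.8  79.5 170. ]
mid [597.4  91.2 170. ]
rear [589.5 199.2 170. ]
rear2 [590.  189.9 170. ]
foot [537.8  98.3  16. ]
foot [528.6 215.9  16. ]
foot [654.1 108.9  16. ]
yaw pegx 94.11115932560139
foot 94.44530751999143 117.92978072712597
foot y -174.8420211212686 116.85455824106806
tab [ 491.6 -105.7  166. ]
 [ 522.2 -110.2  166. ]
mid [ 506.9 -108.   166. ]
-8.401857474354932 30.944345944818703
bar [ 462.3 -101.7   84. ]
bar [ 551.2 -116.2   84. ]
rack [452.4 -68.3  34. ]
rack [553.  -87.1  34. ]
rack [ 447.2 -103.2   34. ]
rack [449.1 -94.5  34. ]
(array([597.7522809,  80.7389427, 170.0453556]), [array([-1.2, -0. ]), array([1.7, 0.3]), array([ 1.1, -0.3])])
(array([588.68257748, 196.95948198, 170.30836187]), [array([2. , 0.8]), array([ 0.5, -0.5]), array([0.5, 0.8])])
```

Emit:
move_arm(
  rows=[
    [[-60, -60, 0, 0.8, 0.3], [-125, -125, 40, 1.57, 0.3], [-125, -125, 95, 1.57, 0.3], [-125, -125, 95, 1.57, 0.3], [-125, -125, 95, 1.57, 0.3], [-125, -125, 95, 1.57, 0.3]],
  ],
)

```text
time_s: 2.45
eef_pos: [507.5, -107.7, 205.0]
ee_rot: [0.001, 0.763, 0.646, -0.001]
force: [0.0, 0.8, 0.7]
grip_width: 0.653
```

```bash
cat > p.py <<'E'
from h import *
from rig import sense
import sys
# python p.py x y z ang : tool-frame shift to reach target
s=sense();q=s["ee_rot"];M=R.from_quat(np.array(q)[[1,2,3,0]]).as_matrix()
print("t",round(s["time_s"],2),"pos",np.round(s["eef_pos"],1),"ang",np.degrees(np.arctan2(M[1,0],M[0,0])).round(2),"zax",M[:,2].round(3),"F",np.round(s["force"],2),"Tq",np.round(s["wrist_torque"],2),"w",round(s["grip_width"],3))
if len(sys.argv)>4:
    t=np.array(list(map(float,sys.argv[1:5])));print("shift",(M.T@(t[:3]-s["eef_pos"])).round(1),"roll",((np.degrees(np.arctan2(M[1,0],M[0,0]))-t[3])/6).round(2))
E
python3 snap.py wrist c; python3 p.py 506.8 -108 140 80.5; python3 -c "
import cv2;cv2.imwrite('pics/c3.png',cv2.imread('pics/c.png')[150:400,150:500])"
```

```text
[443.06805574 -96.61009453 373.80139016]
[ 507.64901827 -107.67099505  204.97777998] [ 7.56322289e-04  7.63047921e-01  6.46341203e-01 -5.89235571e-04] 2.5 [-0.24074958  0.46715881 -0.31065341]
t 2.5 pos [ 507.6 -107.7  205. ] ang 80.53 zax [ 0.    -0.002 -1.   ] F [-0.24  0.47 -0.31] Tq [-0.01 -0.01 -0.02] w 0.655
shift [-0.3 -0.8 65. ] roll 0.01
```

View pics/c3.png

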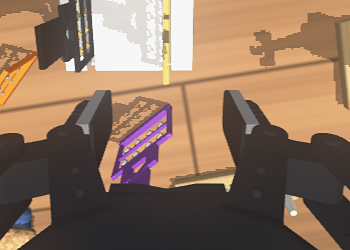

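Emit:
move_arm(
  rows=[
    [[0, -0.5, 35, 0, 0.3], [0, -0.5, 65, 0, 0.3], [0, -0.5, 65, 0, 0.3], [0, -0.5, 65, 0, -1], [0, -0.5, 65, 0, -1], [0, -0.5, 65, 0, -1], [0, -0.5, 65, 0, -1], [0, -0.5, 65, 0, -1], [0, -0.5, 65, 0, -1], [0, -0.5, 65, 0, -1]],
  ],
  squeeze=50,
)

```text
time_s: 3.75
eef_pos: [507.1, -107.7, 140.0]
ee_rot: [0.001, 0.763, 0.646, -0.001]
force: [0.4, 0.2, 0.2]
grip_width: -0.001
```

```bash
python3 p.py
```

```text
t 3.75 pos [ 507.1 -107.7  140. ] ang 80.53 zax [ 0.    -0.002 -1.   ] F [0.37 0.17 0.2 ] Tq [ 0.02 -0.03 -0.02] w -0.001
```

```bash
python3 - <<'E'
from h import *
from snap import snap
a=snap("scene","d_scene");b=snap("side","d_side")
cv2.imwrite("pics/d.png",np.hstack([crop(a,240,100,110,125,3.6),crop(b,275,185,110,125,3.6)]))
E
```

```text
(no output)
```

View pics/d.png

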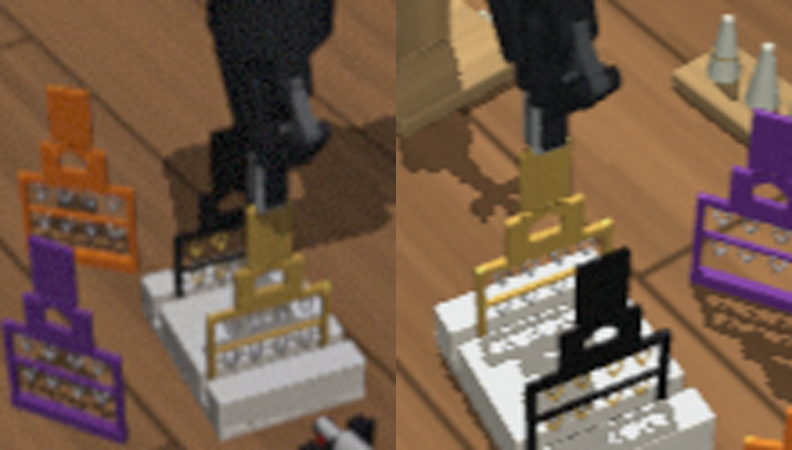

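```bash
python3 - <<'E'
from h import *
a,b=load("d_scene"),load("d_side")
S=lambda x,y:(240+x/3.6,100+y/3.6)
T=lambda x,y:(275+(x-396)/3.6,185+y/3.6)
print("tip",tri((a,*S(272,208)),(b,*T(546,151))))
print("tab top mid",tri((a,*S(269,209)),(b,*T(547,151))))
print("knuckle",tri((a,*S(308,145)),(b,*T(605,85))))
for z in (132,140,166): print(z,[ (proj(a,(507,-107.7,z))-[240,100])*3.6,(proj(b,(507,-107.7,z))-[275,185])*3.6+[396,0]])
E
python3 p.py
```

```text
tip (array([ 505.61154585, -107.28665189,  159.73104964]), [array([1.2, 0.1]), array([ 1.4, -0. ])])
tab top mid (array([ 506.92614938, -107.57877018,  159.25195257]), [array([1., 0.]), array([ 1.1, -0. ])])
knuckle (array([ 508.71824411, -111.35873591,  209.56500744]), [array([13.3,  1. ]), array([15.2, -0.3])])
132 [array([265.20392114, 242.53952479]), array([543.13541525, 185.82663133])]
140 [array([265.24622316, 232.751429  ]), array([543.18665426, 175.79197081])]
166 [array([265.3866933 , 200.24860955]), array([543.35695412, 142.4403999 ])]
t 3.85 pos [ 507.1 -107.7  140. ] ang 80.53 zax [ 0.    -0.002 -1.   ] F [ 0.43  0.69 -0.05] Tq [-0.06  0.03  0.  ] w 0.001
```

Emit:
move_arm(
  rows=[
    [[0, 0, -15, 0, 0.3], [0, 0, -15, 0, 0.3], [0, 0, -15, 0, 0.3], [0, 0, -15, 0, 0.3], [0, 0, -15, 0, 0.3], [0, -0.3, 15, 0, 0.3], [0, -0.3, 32, 0, 0.3], [0, -0.3, 32, 0, 0.3]],
  ],
)

```text
time_s: 4.85
eef_pos: [506.2, -107.4, 107.0]
ee_rot: [-0.0, 0.763, 0.646, -0.001]
force: [-0.3, -0.4, -0.2]
grip_width: 0.652
```

Emit:
move_arm(
  rows=[
    [[0, 0, 0, 0, -1], [0, 0, 0, 0, -1], [0, 0, 0, 0, -1], [0, 0, 0, 0, -1], [0, 0, 0, 0, -1], [0, 0, 0, 0, -1], [0, 0, 0, 0, -1], [0, 0, 0, 0, -1]],
  ],
  squeeze=50,
)

```text
time_s: 5.85
eef_pos: [506.6, -107.6, 107.6]
ee_rot: [0.0, 0.763, 0.646, -0.001]
force: [0.3, -0.4, 5.3]
grip_width: 0.05
```

```bash
python3 p.py; python3 - <<'E'
from h import *
from snap import snap
a=snap("scene","e_scene");b=snap("side","e_side")
cv2.imwrite("pics/e.png",np.hstack([crop(a,240,100,110,125,3.6),crop(b,275,185,110,125,3.6)]))
E
```

```text
t 5.85 pos [ 506.6 -107.6  107.6] ang 80.53 zax [-0.001 -0.001 -1.   ] F [ 0.33 -0.41  5.32] Tq [-0.04 -0.02 -0.01] w 0.05
```

Emit:
move_arm(
  rows=[
    [[0, 0, -10, 0, -1], [0, 0, -30, 0, -1], [0, 0, -60, 0, -1], [0, 0, -100, 0, -1], [0, 0, -100, 0, -1], [0, 0, -100, 0, -1]],
  ],
)

```text
time_s: 6.7
eef_pos: [506.2, -107.2, 206.6]
ee_rot: [-0.001, 0.763, 0.646, -0.001]
force: [1.0, -0.6, -2.7]
grip_width: 0.05
```

```bash
python3 p.py 601 35 207 94.5
```

```text
t 6.7 pos [ 506.2 -107.2  206.6] ang 80.53 zax [-0.003 -0.001 -1.   ] F [ 0.98 -0.64 -2.74] Tq [ 0.01 -0.02  0.05] w 0.05
shift [155.9  70.1  -0.7] roll -2.33
```

Emit:
move_arm(
  rows=[
    [[30, 10, 0, -0.5, -1], [70, 30, 0, -1.2, -1], [110, 50, 0, -2, -1], [145, 70, 0, -2.33, -1], [145, 70, 0, -2.33, -1], [145, 70, 0, -2.33, -1], [145, 70, 0, -2.33, -1], [145, 70, 0, -2.33, -1]],
  ],
)

```text
time_s: 7.7
eef_pos: [598.8, 23.6, 206.4]
ee_rot: [-0.001, 0.679, 0.734, -0.001]
force: [-0.2, 0.2, -2.0]
grip_width: 0.052
```

```bash
python3 p.py; python3 - <<'E'
from h import *
from snap import snap
a=snap("scene","f_scene");b=snap("side","f_side");w=snap("wrist","f_wrist")
for n,c in (("a",a),("b",b)): print(n,proj(c,(601,25,209)),proj(c,(597.7,80,170)))
A=crop(a,*(np.int32(proj(a,(599,45,200)))-[48,65]),96,130,4.1);B=crop(b,*(np.int32(proj(b,(599,45,200)))-[48,65]),96,130,4.1)
print(np.int32(proj(a,(599,45,200)))-[48,65],np.int32(proj(b,(599,45,200)))-[48,65])
cv2.imwrite("pics/f.png",np.hstack([A,B]))
E
```

```text
t 7.7 pos [598.8  23.6 206.4] ang 94.45 zax [-0.003 -0.001 -1.   ] F [-0.21  0.21 -2.04] Tq [-0.03  0.03  0.01] w 0.052
a [310.95049915 186.75076136] [327.75254492 216.64116088]
b [314.77307029 160.68429507] [299.77861708 163.81345992]
[269 130] [260  95]
```

View pics/f.png

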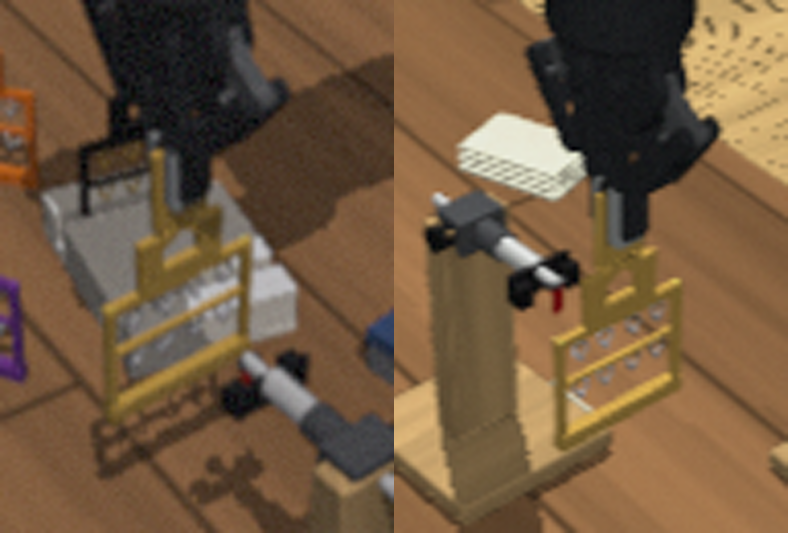

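```bash
python3 - <<'E'
from h import *
a,b=load("f_scene"),load("f_side")
S=lambda x,y:(269+x/4.1,130+y/4.1)
T=lambda x,y:(260+(x-394)/4.1,95+y/4.1)
P={}
for n,p,q in (("top+x",(107,310),(680,281)),("top-x",(251,238),(554,340)),("bot+x",(110,418),(680,380)),("bot-x",(248,350),(558,445)),("rim+x",(163,264),(646,287)),("rim-x",(202,244),(608,304)),("apex",(181,231),(626,262))):
    r=tri((a,*S(*p)),(b,*T(*q)));P[n]=r[0];print(n,r[0].round(1),*r[1])
m=lambda p,q:(P[p]+P[q])/2
print("top mid",m("top+x","top-x"),"bot mid",m("bot+x","bot-x"),"rim mid",m("rim+x","rim-x"))
for u in ("top","bot"):
    d=P[u+"-x"]-P[u+"+x"];print(u,np.degrees(np.arctan2(-d[1],-d[0])),np.linalg.norm(d),np.degrees(np.arcsin(d[2]/90)))
E
```

```text
top+x [642.8  27.6 181.9] [1.2 0.1] [ 1.1 -0.1]
top-x [554.5  23.1 182.8] [0.8 0. ] [0.7 0. ]
bot+x [644.5  28.4 109.5] [1.6 0.1] [ 1.3 -0.1]
bot-x [555.5  24.3 107. ] [1. 0.] [1. 0.]
rim+x [611.7  23.3 193.4] [2.8 0.2] [ 2.4 -0.1]
rim-x [586.7  22.2 193.4] [2.1 0.1] [ 1.9 -0. ]
apex [602.1  26.9 212.1] [2.2 0.1] [ 1.9 -0.1]
top mid [598.63987349  25.33999967 182.35954952] bot mid [599.97630944  26.33531081 108.23933092] rim mid [599.15964823  22.73647639 193.37828852]
top 2.9662877349119614 88.49069888321705 0.5797919208281587
bot 2.6219195197292215 89.07670683851691 -1.6096833316894945
```

```bash
python3 p.py 600.8 35 170.5 94.3
```

```text
t 7.85 pos [598.9  24.  206.4] ang 94.48 zax [-0.003 -0.001 -1.   ] F [-0.47 -0.45 -1.72] Tq [ 0.03 -0.01  0.03] w 0.049
shift [10.9  2.8 35.9] roll 0.03
```

Emit:
move_arm(
  rows=[
    [[3, 2.8, 15, 0, -1], [8, 2.8, 30, 0, -1], [11, 2.8, 36, 0, -1], [11, 2.8, 36, 0, -1], [11, 2.8, 36, 0, -1], [11, 2.8, 36, 0, -1]],
  ],
)

```text
time_s: 8.6
eef_pos: [601.0, 35.0, 170.8]
ee_rot: [-0.0, 0.679, 0.734, -0.001]
force: [-0.5, -0.7, -2.0]
grip_width: 0.051
```

```bash
python3 p.py; python3 - <<'E'
from h import *
from snap import snap
a=snap("scene","g_scene");b=snap("side","g_side")
o1=np.int32(proj(a,(599,55,170)))-[32,34];o2=np.int32(proj(b,(599,55,170)))-[32,34]
print(o1,o2)
cv2.imwrite("pics/g.png",np.hstack([crop(a,*o1,64,68,6),crop(b,*o2,64,68,6)]))
E
```

```text
t 8.6 pos [601.   35.  170.8] ang 94.47 zax [-0.002 -0.001 -1.   ] F [-0.53 -0.66 -2.02] Tq [ 0.01  0.02 -0.02] w 0.051
[288 175] [274 134]
```

View pics/g.png

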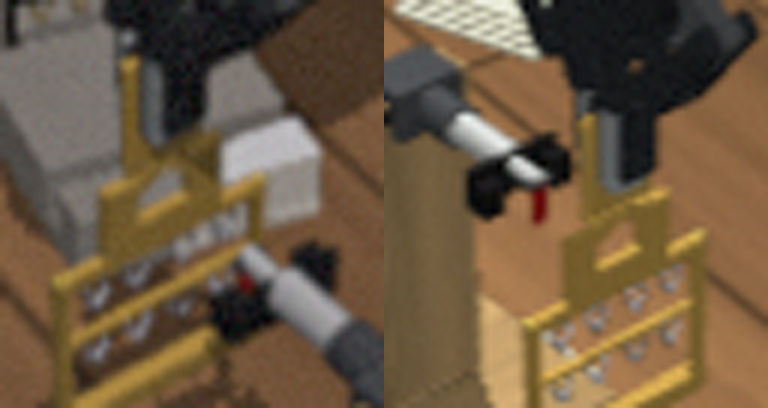

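```bash
python3 - <<'E'
from h import *
a,b=load("g_scene"),load("g_side")
S=lambda x,y:(288+x/6,175+y/6)
T=lambda x,y:(274+(x-384)/6,134+y/6)
for n,p,q in (("rim+x",(138,223),(641,247)),("rim-x",(189,195),(598,270)),("apex",(172,163),(622,217)),("plate+x top",(101,190),(668,192)),("plate-x top",(218,138),(567,237)),("tip",(246,252),(543,178)),("bar+x",(53,284),(704,235)),("bar-x",(264,180),(527,323))):
    r=tri((a,*S(*p)),(b,*T(*q)));print(n,r[0].round(1),*r[1])
print(proj(a,(600.8,35,172.5))*6-np.array([288,175])*6,proj(b,(600.8,35,172.5))*6-np.array([274,134])*6+[384,0])
E
```

```text
rim+x [612.4  37.2 156.1] [1.5 0.1] [ 1.3 -0. ]
rim-x [590.4  35.2 156.1] [1.4 0. ] [ 1.3 -0. ]
apex [600.2  36.1 176.4] [2.4 0.1] [ 2.1 -0.1]
plate+x top [625.6  36.5 177.1] [1.1 0.1] [ 0.9 -0.1]
plate-x top [578.2  36.1 176.7] [0.9 0. ] [ 0.8 -0. ]
tip [597.9  80.9 169.9] [1.1 0. ] [0.9 0. ]
bar+x [645.8  38.6 146.4] [0.9 0.1] [ 0.8 -0.1]
bar-x [557.5  34.5 146. ] [1.1 0. ] [1. 0.]
[154.57312234 169.95674469] [612.54093549 226.44130353]
```

Emit:
move_arm(
  rows=[
    [[8, 0, -1.5, 0, -1], [18, 0, -1.5, 0, -1], [28, 0, -1.5, 0, -1], [36, 0, -1.5, 0, -1], [40, 0, -1.5, 0, -1], [42, 0, -1.5, 0, -1], [44, 0, -1.5, 0, -1], [46, 0, -1.5, 0, -1], [48, 0, -1.5, 0, -1], [50, 0, -1.5, 0, -1]],
  ],
)

```text
time_s: 9.95
eef_pos: [597.0, 84.9, 172.2]
ee_rot: [-0.001, 0.679, 0.734, -0.001]
force: [0.6, -1.2, -0.8]
grip_width: 0.047
```

```bash
cat > q.py <<'E'
from h import *
from snap import snap
import sys
t=sys.argv[1]
for k,lim in (("scene",(310,200,350,240)),("side",(280,145,330,190))):
    c=snap(k,f"{t}_{k}");im=c["color"].astype(int)
    m=(im[...,2]>90)&(im[...,1]<50)&(im[...,0]<50);x0,y0,x1,y1=lim
    ys,xs=np.nonzero(m[y0:y1,x0:x1]);print(k,"red n",len(xs),(xs.mean()+x0,ys.mean()+y0,xs.min()+x0,xs.max()+x0,ys.min()+y0,ys.max()+y0) if len(xs) else "")
E
python3 p.py;python3 q.py h; python3 - <<'E'
from h import *
for k,lim in (("scene",(310,200,350,240)),("side",(280,145,330,190))):
    im=load("g_"+k)["color"].astype(int);m=(im[...,2]>90)&(im[...,1]<50)&(im[...,0]<50);x0,y0,x1,y1=lim
    ys,xs=np.nonzero(m[y0:y1,x0:x1]);print("before",k,len(xs),(xs.mean()+x0,ys.mean()+y0,xs.min()+x0,xs.max()+x0,ys.min()+y0,ys.max()+y0) if len(xs) else "")
E
```

```text
t 9.95 pos [597.   84.9 172.2] ang 94.47 zax [-0.002 -0.001 -1.   ] F [ 0.56 -1.21 -0.78] Tq [-0.32 -0.04 -0.01] w 0.047
scene red n 0 
side red n 2 (np.float64(296.5), np.float64(166.0), np.int64(296), np.int64(297), np.int64(166), np.int64(166))
before scene 2 (np.float64(329.0), np.float64(221.5), np.int64(329), np.int64(329), np.int64(221), np.int64(222))
before side 9 (np.float64(299.44444444444446), np.float64(167.77777777777777), np.int64(299), np.int64(300), np.int64(166), np.int64(170))
```

Emit:
move_arm(
  rows=[
    [[2, 0, 0, 0, -1], [4, 0, 0, 0, -1], [6, 0, 0, 0, -1], [8, 0, 0, 0, -1], [9, 0, 0, 0, -1], [9, 0, 0, 0, -1]],
  ],
)

```text
time_s: 10.8
eef_pos: [596.4, 93.8, 172.2]
ee_rot: [-0.0, 0.679, 0.734, -0.001]
force: [0.3, -4.3, -1.7]
grip_width: 0.05
```

```bash
python3 p.py;python3 q.py i
```

```text
t 10.8 pos [596.4  93.8 172.2] ang 94.48 zax [-0.002 -0.001 -1.   ] F [ 0.28 -4.35 -1.67] Tq [-0.69 -0.08  0.05] w 0.05
scene red n 0 
side red n 2 (np.float64(294.5), np.float64(164.0), np.int64(294), np.int64(295), np.int64(164), np.int64(164))
```

Emit:
move_arm(
  rows=[
    [[1.5, 0, 0, 0, -1], [3, 0, 0, 0, -1], [4.5, 0, 0, 0, -1], [5.5, 0, 0, 0, -1], [5.5, 0, 0, 0, -1]],
  ],
)

```text
time_s: 11.52
eef_pos: [595.9, 99.2, 172.2]
ee_rot: [-0.0, 0.679, 0.734, -0.001]
force: [0.4, -4.5, -1.8]
grip_width: 0.052
```

```bash
python3 p.py;python3 q.py j
```

```text
t 11.53 pos [595.9  99.2 172.2] ang 94.48 zax [-0.002 -0.001 -1.   ] F [ 0.39 -4.46 -1.81] Tq [-0.89 -0.11  0.01] w 0.052
scene red n 0 
side red n 1 (np.float64(295.0), np.float64(164.0), np.int64(295), np.int64(295), np.int64(164), np.int64(164))
```

Emit:
move_arm(
  rows=[
    [[0.7, 0, 0, 0, -1], [1.4, 0, 0, 0, -1], [2, 0, 0, 0, -1], [2, 0, 0, 0, -1], [2, 0, 0, 0, -1]],
  ],
)

```text
time_s: 12.25
eef_pos: [595.8, 101.1, 172.2]
ee_rot: [-0.0, 0.679, 0.734, -0.001]
force: [-0.1, -4.7, -2.0]
grip_width: 0.053
```

```bash
python3 p.py;python3 q.py k
```

```text
t 12.25 pos [595.8 101.1 172.2] ang 94.47 zax [-0.002 -0.001 -1.   ] F [-0.12 -4.67 -2.01] Tq [-1.   -0.12  0.01] w 0.053
scene red n 0 
side red n 2 (np.float64(294.5), np.float64(164.0), np.int64(294), np.int64(295), np.int64(164), np.int64(164))
```

Emit:
move_arm(
  rows=[
    [[0, 0, 0.5, 0, -1], [0, 0, 1, 0, -1], [0, 0, 1.5, 0, -1], [0, 0, 1.5, 0, -1], [0, 0, 1.5, 0, -1]],
  ],
)

```text
time_s: 12.98
eef_pos: [596.0, 101.1, 171.2]
ee_rot: [-0.0, 0.679, 0.734, -0.001]
force: [-0.9, -5.0, 0.6]
grip_width: 0.048
```

```bash
python3 p.py;python3 q.py l
```

```text
t 12.97 pos [596.  101.1 171.2] ang 94.47 zax [-0.001 -0.001 -1.   ] F [-0.93 -5.02  0.59] Tq [-1.08  0.02  0.02] w 0.048
scene red n 0 
side red n 10 (np.float64(299.5), np.float64(168.0), np.int64(299), np.int64(300), np.int64(166), np.int64(170))
```

Emit:
move_arm(
  rows=[
    [[-2, 0, -0.6, 0, -1], [-4, 0, -0.6, 0, -1], [-6, 0, -0.6, 0, -1], [-8, 0, -0.6, 0, -1], [-9.5, 0, -0.6, 0, -1], [-10.5, 0, -0.6, 0, -1], [-10.5, 0, -0.6, 0, -1]],
  ],
)

```text
time_s: 13.95
eef_pos: [596.7, 90.7, 171.8]
ee_rot: [-0.0, 0.679, 0.734, -0.001]
force: [-0.2, -3.2, -3.6]
grip_width: 0.047
```

```bash
python3 p.py;python3 q.py m
```

```text
t 13.95 pos [596.7  90.7 171.8] ang 94.47 zax [-0.001 -0.001 -1.   ] F [-0.19 -3.18 -3.65] Tq [-0.5   0.02 -0.03] w 0.047
scene red n 1 (np.float64(330.0), np.float64(223.0), np.int64(330), np.int64(330), np.int64(223), np.int64(223))
side red n 10 (np.float64(299.5), np.float64(168.0), np.int64(299), np.int64(300), np.int64(166), np.int64(170))
```

Flap is hanging shut outside the plate; continue back softly.

Emit:
move_arm(
  rows=[
    [[-0.7, 0, 0, 0, -1], [-1.4, 0, 0, 0, -1], [-2, 0, 0, 0, -1], [-2.5, 0, 0, 0, -1], [-2.5, 0, 0, 0, -1], [-2.5, 0, 0, 0, -1]],
  ],
)

```text
time_s: 14.8
eef_pos: [596.9, 88.3, 171.8]
ee_rot: [-0.0, 0.679, 0.734, -0.001]
force: [-0.5, -1.0, -3.2]
grip_width: 0.052
```

```bash
python3 p.py;python3 q.py n
```

```text
t 14.8 pos [596.9  88.3 171.8] ang 94.48 zax [-0.001 -0.001 -1.   ] F [-0.46 -0.96 -3.17] Tq [-0.35  0.07 -0.02] w 0.052
scene red n 0 
side red n 10 (np.float64(299.5), np.float64(168.0), np.int64(299), np.int64(300), np.int64(166), np.int64(170))
```

Emit:
move_arm(
  rows=[
    [[-0.5, 0, 0, 0, -1], [-1, 0, 0, 0, -1], [-1.5, 0, 0.2, 0, -1], [-1.5, 0, 0.4, 0, -1], [-1.5, 0, 0.6, 0, -1], [-1.5, 0, 0.6, 0, -1]],
  ],
)

```text
time_s: 15.65
eef_pos: [597.2, 86.8, 171.4]
ee_rot: [0.0, 0.679, 0.734, -0.001]
force: [0.0, -1.0, -1.5]
grip_width: 0.049
```

```bash
python3 p.py;python3 q.py o
```

```text
t 15.65 pos [597.2  86.8 171.4] ang 94.48 zax [-0.001 -0.001 -1.   ] F [ 0.04 -1.   -1.51] Tq [-0.31 -0.02 -0.03] w 0.049
scene red n 2 (np.float64(329.0), np.float64(221.5), np.int64(329), np.int64(329), np.int64(221), np.int64(222))
side red n 10 (np.float64(299.5), np.float64(168.0), np.int64(299), np.int64(300), np.int64(166), np.int64(170))
```

Emit:
move_arm(
  rows=[
    [[-0.5, 0, 0, 0, -1], [-1, 0, 0.2, 0, -1], [-1.5, 0, 0.4, 0, -1], [-1.5, 0, 0.4, 0, -1], [-1.5, 0, 0.4, 0, -1]],
  ],
)

```text
time_s: 16.38
eef_pos: [597.2, 85.6, 171.0]
ee_rot: [-0.0, 0.679, 0.734, -0.001]
force: [-0.4, 1.1, -1.3]
grip_width: 0.051
```

```bash
python3 p.py;python3 q.py o2
```

```text
t 16.38 pos [597.2  85.6 171. ] ang 94.49 zax [-0.001 -0.001 -1.   ] F [-0.36  1.13 -1.26] Tq [0.15 0.04 0.05] w 0.051
scene red n 1 (np.float64(329.0), np.float64(222.0), np.int64(329), np.int64(329), np.int64(222), np.int64(222))
side red n 10 (np.float64(299.5), np.float64(168.0), np.int64(299), np.int64(300), np.int64(166), np.int64(170))
```

Emit:
move_arm(
  rows=[
    [[0.3, 0, 0.3, 0, -1], [0.3, 0, 0.3, 0, -1], [0.3, 0, 0.3, 0, -0.85], [0.3, 0, 0.3, 0, -0.7], [0.3, 0, 0.3, 0, -0.5], [0.3, 0, 0.3, 0, -0.3], [0.3, 0, 0.3, 0, -0.3], [0.3, 0, 0.3, 0, -0.3]],
  ],
  squeeze=20,
)

```text
time_s: 17.48
eef_pos: [597.2, 85.8, 170.7]
ee_rot: [-0.0, 0.679, 0.734, -0.001]
force: [-0.2, 0.0, -0.2]
grip_width: 0.349
```

```bash
python3 p.py;python3 q.py r
```

```text
t 17.48 pos [597.2  85.8 170.7] ang 94.49 zax [-0.001 -0.001 -1.   ] F [-0.24  0.04 -0.25] Tq [0.   0.01 0.02] w 0.349
scene red n 1 (np.float64(329.0), np.float64(222.0), np.int64(329), np.int64(329), np.int64(222), np.int64(222))
side red n 10 (np.float64(299.5), np.float64(168.0), np.int64(299), np.int64(300), np.int64(166), np.int64(170))
```

Released, flap still shut. Retreat straight up.

Emit:
move_arm(
  rows=[
    [[0, 0, -10, 0, -0.3], [0, 0, -30, 0, -0.3], [0, 0, -60, 0, -0.3], [0, 0, -100, 0, -0.3], [0, 0, -130, 0, -0.3], [0, 0, -130, 0, -0.3], [0, 0, -130, 0, -0.3], [0, 0, -130, 0, -0.3], [0, 0, -130, 0, -0.3], [0, 0, -130, 0, -0.3], [0, 0, -130, 0, -0.3], [0, 0, -130, 0, -0.3]],
  ],
)

```text
time_s: 19.08
eef_pos: [597.3, 85.9, 300.6]
ee_rot: [-0.0, 0.679, 0.734, -0.001]
force: [0.8, 0.0, -0.1]
grip_width: 0.351
```

```bash
python3 p.py; python3 q.py s; sleep 0; python3 q.py t; python3 - <<'E'
from h import *
a,b,a2,b2=[load(n) for n in ("s_scene","s_side","t_scene","t_side")]
print("diff",cv2.absdiff(a["color"],a2["color"]).max(),cv2.absdiff(b["color"],b2["color"]).max())
o1=np.int32(proj(a,(599,85,160)))-[48,60];o2=np.int32(proj(b,(599,85,160)))-[48,60];print(o1,o2)
cv2.imwrite("pics/s.png",np.hstack([crop(a,*o1,96,120,4.1),crop(b,*o2,96,120,4.1)]))
E
```

```text
t 19.07 pos [597.3  85.9 300.6] ang 94.49 zax [-0.001 -0.001 -1.   ] F [ 0.75  0.03 -0.13] Tq [-0.    0.    0.02] w 0.351
scene red n 0 
side red n 10 (np.float64(299.5), np.float64(168.0), np.int64(299), np.int64(300), np.int64(166), np.int64(170))
scene red n 1 (np.float64(329.0), np.float64(222.0), np.int64(329), np.int64(329), np.int64(222), np.int64(222))
side red n 10 (np.float64(299.5), np.float64(168.0), np.int64(299), np.int64(300), np.int64(166), np.int64(170))
diff 29 33
[280 162] [251 106]
```

View pics/s.png

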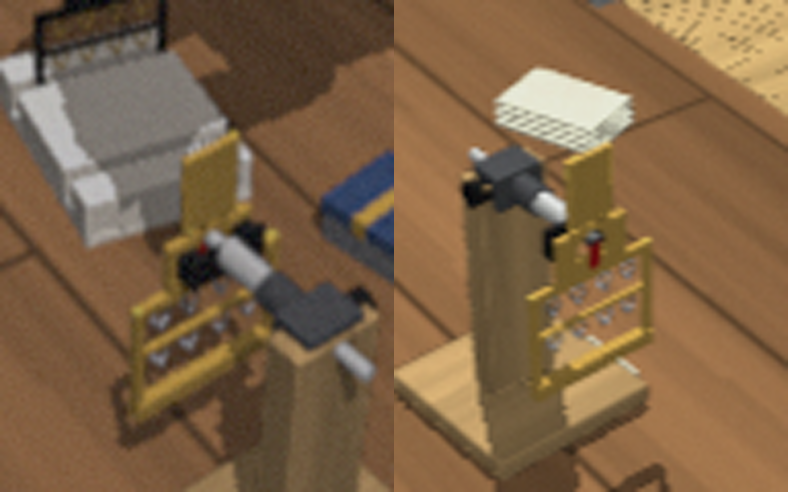

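Emit:
move_arm(
  rows=[
    [[0, 0, 0, 0, -0.3], [0, 0, 0, 0, -0.3], [0, 0, 0, 0, -0.3], [0, 0, 0, 0, -0.3], [0, 0, 0, 0, -0.3], [0, 0, 0, 0, -0.3], [0, 0, 0, 0, -0.3], [0, 0, 0, 0, -0.3]],
  ],
)

```text
time_s: 20.27
eef_pos: [597.3, 85.9, 300.7]
ee_rot: [-0.0, 0.679, 0.734, -0.001]
force: [-0.4, -0.3, -0.6]
grip_width: 0.35
```

```bash
python3 q.py u; python3 - <<'E'
from h import *
from rig import ctrl
S=lambda x,y:(280+x/4.1,162+y/4.1)
T=lambda x,y:(251+(x-394)/4.1,106+y/4.1)
a,b=load("u_scene"),load("u_side");a0,b0=load("s_scene"),load("s_side")
for p,q in ((a,a0),(b,b0)): print("shift",cv2.phaseCorrelate(*[np.float32(cv2.cvtColor(c["color"][130:260,270:350],6)) for c in (p,q)]))
for n,p,q in (("top+x",(132,305),(652,240)),("bot+x",(135,418),(650,340)),("tab+x",(183,157),(610,145))):
    print(n,tri((a0,*S(*p)),(b0,*T(*q)))[0].round(1))
print(ctrl.finish_job())
E
```

```text
scene red n 2 (np.float64(329.0), np.float64(221.5), np.int64(329), np.int64(329), np.int64(221), np.int64(222))
side red n 10 (np.float64(299.5), np.float64(168.0), np.int64(299), np.int64(300), np.int64(166), np.int64(170))
shift ((0.035039708614881704, 0.5113420093881587), 0.9899206200352422)
shift ((0.015142115921854327, 0.4884962156976371), 0.9992115585892288)
top+x [641.2  87.  145.5]
bot+x [641.8  90.2  67.2]
tab+x [611.9  85.6 223.9]
the job is handed in; nothing more can be done
None
```

The brass frame now hangs by its eye on the peg of the right-hand stand, and the red flap is shut in front of it. I handed the job in at about 20 s; no verdict is reported.

**What I did:** I lifted the frame out of the rack and eased the eye in against the pusher. I measured at most about 5 N along the push. I had to lower the frame about 1 mm to make the flap drop. I then backed the frame softly onto the flap, let go and moved straight up.

**Last checks:**
- **Flap:** it reads the same as its starting shut position in the side camera (centred at pixel 299.5, 168).
- **Frame:** it looks upright, with triangulated points along one edge giving a lean of about 0.04 rad.
- **Robot:** it is about 130 mm above the frame, with no force at the wrist beyond noise.
- **Bystanders:** I took no final measurement of the black frame, ring board or gift box. The robot was never sent near the ring board or gift box, and I noticed no contact.

**What disagreed:**
- **First grasp missed:** the fingertips sit roughly 30 mm farther back than described, so the gripper closed just above the tab. I corrected this from the pictures and gripped on the second try.
- **Stillness check:** two pictures about 1.2 s apart gave an apparent vertical shift of about 0.5 pixel in both cameras. I put this down to how the comparison method treats the image size, and did not check it further.

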